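# Seat the bottle shelf in its notches and latch it

## Robot

A 6-joint arm with a two-finger parallel gripper is mounted at the origin on the work surface. World frame = base frame: x ahead of the robot, y to its left, z up, the work surface at z = 0. Lengths are in mm, angles in rad, forces in N, time in s.
With the tool pointing down it reaches from about 275 to 750 mm from the base axis. Payload 10.2 kg.
Tool frame: the origin (TCP) lies at the very end of the fingers, on their centre line; the grasp point (between the pads) lies 19 mm behind it; y points along the fingers, x is the direction in which the jaws open and shut, and the axes are right-handed (so a half turn about y gives the same grasp; the last joint's range is limited). The gripper opens to 85 mm and grips with 20 to 120 N. Pads are 22 mm wide; open, the fingers measure 114 mm over their backs; the gripper's body (76 mm by 85 mm) begins 54 mm behind the grasp point. The pads swing forward as they close: fully open they stand 13 mm farther back than shut.
Start: joints at [-1.507, 0.313, 1.498, -0, 1.331, -0.223], TCP at [148.501, -503.566, 231.294] pointing down, gripper open.
Joint ranges: [-2.94, 2.94], [-0.97, 2.17], [0.19, 2.56], [-1.23, 4.37], [0.02, 3.11], [-2.88, 2.88]. Speed limits (rad/s): [2.39, 2.39, 3.01, 3.14, 3.14, 3.14].

## Interface

Orientations are given as a unit quaternion [w, x, y, z].
In Python, from rig import telemetry, imaging, ctrl gives the robot as it stands.
- The arm moves only by the shell command python3 -m handwheel 'ROWS' [FORCE]. ROWS is JSON, a list of rows, each an object with "delta_pos": the shift along the tool's x, y, z in cm, a list of three; "twist": the turn, a rotation vector about the tool's x, y, z in rad, a list of three; "jaw": the opening, from 0 (shut) to 1 (fully open). A call has exactly 10 rows; each row is the pose to reach, as a shift and turn from the pose commanded when the call began, along the tool's axes at that moment; what a row does not reach only later rows make up. A row lasts 1/12 s, in which the tool goes at most 41.7 mm and 7.16 degrees, less where a joint would pass 70% of its speed; a pose out of reach is approached as far as the arm can. A call with a gripper value outside its range is refused whole. The fingers move at their own pace and stop on an object; FORCE is the grip in N (left out, the last holds). Time passes only in rows, so rows that repeat a pose let the fingers close, or fill a call up. It gives the time, the measured TCP pose, the force and the opening at its end, in the units of the state.
- telemetry.sense(): the state, without advancing time (a new reading comes with each control period).
- imaging.capture(name): name is "side" or "top"; returns a dict with "frame" (480x640x3 uint8, red, green, blue), "z_map" (480x640 float32, mm along the optical axis (not along the pixel's ray), 0 where there is no reading), "fx", "fy", "cx", "cy" (pixels), "rvec" (rotation vector, rad) and "tvec" (3), from world to camera coordinates, as OpenCV has them. Camera axes: x right, y down, z forward; pixel columns grow to the right and rows downward; lengths in mm; the calibration is good to about 2 mm. A picture is of the moment at which its call begins.
- ctrl.finish_job(): hands the job in, once; it reports no verdict.
The state is a dict: "time_s": time; "joints": joint angles; "dq": joint speeds; "tau": joint torques, N m; "eef_pos": TCP position; "ee_rot": TCP orientation; "force": force on the tool from outside, world axes, zero at the start; "wrist_torque": the same for the moment, N m; "grip_width": opening from 0.0 (shut) to 1.0 (fully open).
Only numpy, scipy, OpenCV 4.12 (cv2) and the standard library are available. Lean on these libraries where they do the work, as an engineer would, in place of code of your own. Each camera call takes 0.05 s, during which the arm holds its last target.

## Task

In the fume cupboard, push the grey shelf board, with the jar riding on it, along the rails of its low rack with a fingertip until it drops fully home into its locating notches. Then push the knob of the turn-latch round with a fingertip until the latch bar lies across the rails behind the board, as far as it goes. Nothing is to be picked up: leave the board on its rails, do not touch the jar or let it fall over, and leave everything else where it stands.

Things in the scene. Friction and masses are not known exactly. Their poses are not given: they have to be found in the camera images.
- rack: Low steel rack fixed to the work surface, 170 mm (x) by 400 mm (y). Two rails run along its y, tops 45 mm above the surface, with side guides outside them to 55 mm above the surface (outer faces at x = +-83 mm). Between the rails (|x| under 43 mm) it is open, but for a 10 mm high cross foot near each end. Origin: centre of its underside. The board is to travel towards +y.
- notch_home (a point): Point fixed on the rack (x 0, y +60 mm, z 45 mm): where the board's origin lies once the board has dropped into its notches. Before that its lugs ride on the rails and its origin is 53 mm above the surface; over the notches it drops 8 mm, until the plate lies on the rails, and cannot slide on. Seated, it keeps up to 4 mm of play either way.
- board: Loose grey plastic shelf board, 150 mm (x) by 200 mm (y), 10 mm thick, about 0.35 kg, lying on both rails. Origin: centre of the plate's underside. An upright lip, 8 mm thick, top 32 mm above the origin, runs along each 150 mm end (y = +-100 mm). Starts 60 to 130 mm short of home (towards the rack's -y), axes parallel to the rack's. With the jar it takes about 2 to 5 N to slide.
- jar: Closed white plastic jar, 60 mm across, 85 mm tall, about 0.15 kg, standing loose on the board. Origin: centre of its underside. Rides along; not to be touched.
- latch (a joint): Turn-latch angle (rad), clockwise from above about its upright hinge: 0 is swung out at 45 degrees (bar to the rack's +x -y), 0.785 along the guide (bar to the rack's -y), 2.356 closed against its stop (bar to the rack's -x, across the rails behind the seated board). Stays where it is left; takes about 1 N at the knob. Starts open, 0 to 0.7.
- latch_hinge (a point): Point on the latch's hinge axis, at bar height (rack x +95 mm, y -55 mm, 62 mm above the surface). The bar is 14 mm wide, 6 mm thick, from 59 to 65 mm above the surface.
- latch_knob (a point): Middle of the upright black knob near the latch bar's free end, 66 mm from the hinge axis: 16 mm across, from 65 to 99 mm above the surface; this point is 82 mm above the surface.
- grey_bottle: Bystander: grey bottle, 68 mm across, 150 mm tall. Origin: centre of its underside. Leave it alone.
- amber_small: Bystander: small amber bottle, 64 mm across, 140 mm tall. Origin: centre of its underside. Leave it alone.
- beaker: Bystander: beaker, 68 mm across, 85 mm tall. Origin: centre of its underside. Leave it alone.
- vial: Bystander: vial, 28 mm across, 50 mm tall. Origin: centre of its underside. Leave it alone.
- dish: Bystander: ceramic dish, 96 mm across, 35 mm tall. Origin: centre of its underside. Leave it alone.
- spatula: Bystander: steel spatula, 170 mm long, lying flat. Origin: centre of its underside. Leave it alone.
Things that resemble listed ones, but are neither listed nor needed, are in the scene too. Leave any green or purple look-alike of the board alone.

How it is judged:
By the outcome, as a careful person would: the job done as asked, in the order asked, and still so for the second after the job is handed in, with the robot touching nothing.
It also fails if it takes over 51 s, if anything falls off the work surface, if the arm or the gripper's body presses on something with over 40 N, if the wrist force passes 120 N, or if a joint passes its speed limit or range.

## Working session

There is one attempt and no reset: what is moved stays moved. The work goes in short steps, Python scripts to look and compute and a shell command to move; the robot and the scene stay as the last step left them, time stands still between calls to the robot, and variables do not carry over. Pictures are saved under pics/ and viewed, and the job is handed in when it is done.

```bash
ls; mkdir -p pics
cat > h.py <<'E'
import numpy as np, cv2
from rig import telemetry, imaging, ctrl
def cap(n,tag):
    d=imaging.capture(n); cv2.imwrite(f'pics/{tag}.png',d['frame'][:,:,::-1]); np.savez(f'{tag}.npz',**d); return d
def P(d):
    R=cv2.Rodrigues(np.array(d['rvec'],float))[0]; t=np.array(d['tvec'],float).ravel(); return R,t
def onz(d,u,v,z):
    R,t=P(d); c=-R.T@t; r=R.T@np.array([(u-d['cx'])/d['fx'],(v-d['cy'])/d['fy'],1]); return c+r*(z-c[2])/r[2]
def cloud(d):
    R,t=P(d); Z=d['z_map'].astype(float); v,u=np.mgrid[:480,:640]
    p=np.stack([(u-d['cx'])/d['fx']*Z,(v-d['cy'])/d['fy']*Z,Z],-1)
    w=(p-t)@R; w[Z==0]=np.nan; return w
E
python3 - <<'E'
from h import *
for n in('top','side'):
    d=cap(n,n+'0'); R,t=P(d); print(n,d['fx'],(-R.T@t).round(),R.round(2).tolist())
s=telemetry.sense(); print(s)
E
```

```text
pics
top 474.96569018736756 [ 378.  142. 1372.] [[0.0, -1.0, 0.0], [-1.0, -0.01, -0.06], [0.06, -0.0, -1.0]]
side 433.1508961458452 [129. 814. 915.] [[-0.91, -0.42, 0.0], [-0.32, 0.69, -0.66], [0.27, -0.6, -0.76]]
{'time_s': 0.1, 'joints': array([-1.50738954e+00,  3.13389324e-01,  1.49830604e+00, -3.42816910e-06,
        1.33101003e+00, -2.23409166e-01]), 'dq': array([-0.00238883, -0.00174005, -0.00327119, -0.00051241,  0.00145647,
       -0.00055153]), 'tau': array([ 1.89756945e-03, -4.12901509e+01, -2.60140210e+01, -2.13800986e-04,
        3.06719136e-03, -1.19436262e-05]), 'eef_pos': array([ 148.49145163, -503.34176035,  230.8154531 ]), 'ee_rot': array([ 0.56662466, -0.56602713,  0.42366454, -0.42315262]), 'force': array([-0.52139037, -0.06053455,  0.40725872]), 'wrist_torque': array([-0.01462483,  0.03193941,  0.04805382]), 'grip_width': 1.0036330656432904}
```

View pics/top0.png

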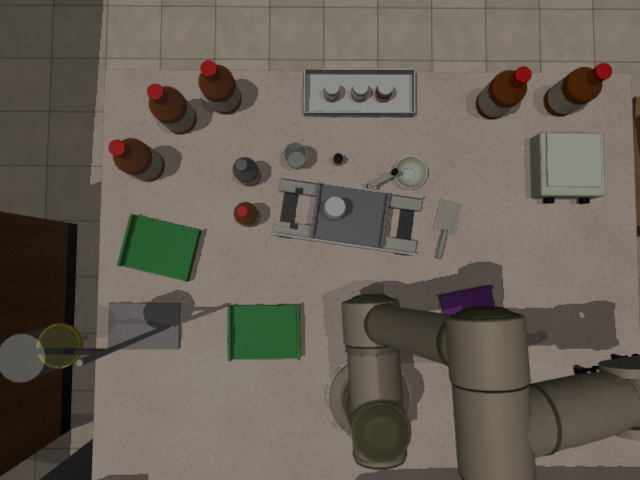

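View pics/side0.png

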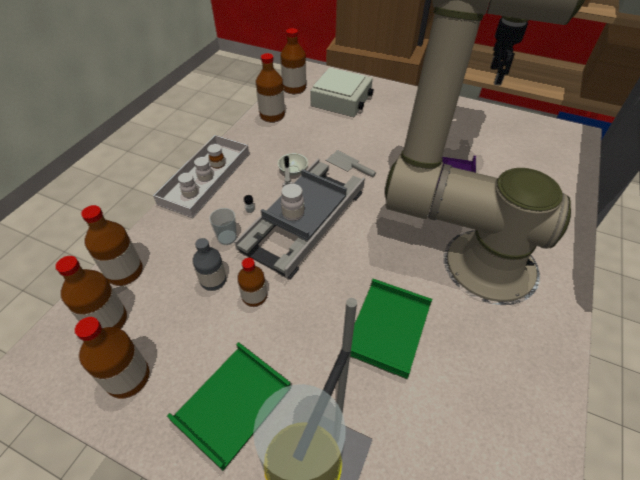

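The top view shows the rack at about (275–422, 180–255), with the grey board at (350,215), the jar at (335,207) and the latch at about (385,180), close to the dish at (410,172). Possible mix-ups for the board are green boards at (160,247) and (264,332), a purple one at (467,300), and a grey pad at (145,325), which is not on the rack. I choose the one on the rack at (350,215) and check it in a close crop.

Run:
```python
from h import *
im=cv2.imread('pics/top0.png')[140:270,260:470]; cv2.imwrite('pics/c1.png',cv2.resize(im,None,fx=3.8,fy=3.8,interpolation=cv2.INTER_CUBIC))
im=cv2.imread('pics/side0.png')[130:280,210:390]; cv2.imwrite('pics/c2.png',cv2.resize(im,None,fx=4,fy=4,interpolation=cv2.INTER_CUBIC))
```

```text
(no output)
```

View pics/c1.png

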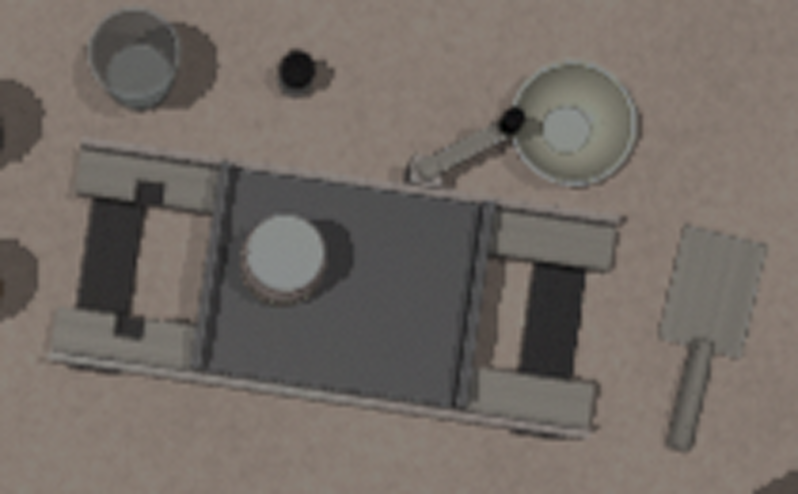

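View pics/c2.png

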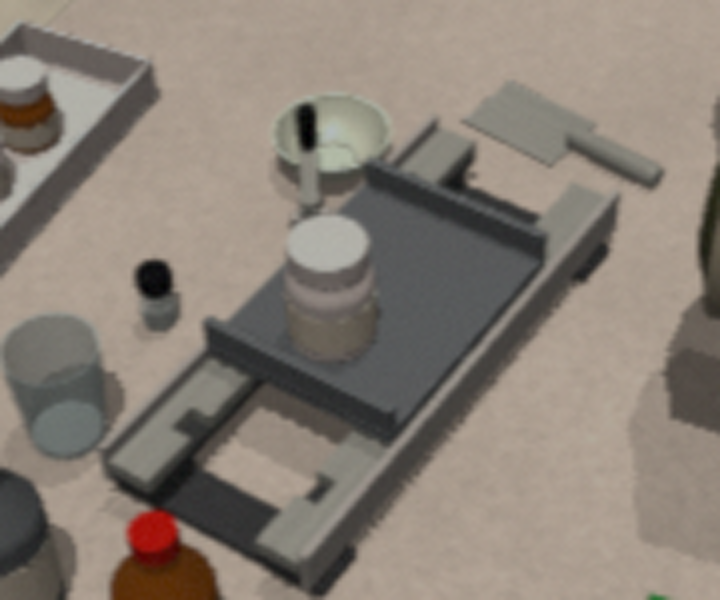

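The crops confirm the choice: a grey board with two lips on the rack's rails, its rear lip at crop (475,305), the jar at (287,255), the latch knob at (512,122) and the hinge at (425,172). Next I measure these.

```bash
cat > m.py <<'E'
from h import *
d=dict(np.load('top0.npz'))
f=lambda x,y,z: onz(d,x/3.8+260-.37,y/3.8+140-.37,z)
C=np.array([f(82,147,55),f(47,360,55),f(595,432,55),f(625,218,55)])[:,:2]
print(C.round(1).tolist())
print('lens',[np.linalg.norm(C[i]-C[(i+1)%4]).round(1) for i in range(4)])
c=C.mean(0); y=(C[0]+C[1]-C[2]-C[3]); y/=np.linalg.norm(y); x=np.array([y[1],-y[0]])
x2=C[0]+C[3]-C[1]-C[2]; print('yaw y',np.degrees(np.arctan2(-y[0],y[1])),'yaw x',np.degrees(np.arctan2(x2[1],x2[0])),'c',c)
toR=lambda p:np.array([(p[:2]-c)@x,(p[:2]-c)@y])
W=lambda a,b:c+a*x+b*y
for n,q in dict(hinge=(425,172,65),knob=(512,120,99),jar=(286,252,148),lipRear1=(494,206,85),lipRear2=(467,405,85),lipF1=(228,165,85),lipF2=(202,368,85),dish=(575,122,35)).items():
    p=f(*q); print(n,p.round(1),toR(p).round(1))
print('home',W(0,60),'hinge',W(95,-55))
w=cloud(d)
for n,(u,v) in dict(plate=(400,300),lip=(473,330),jar=(286,252),knob=(512,120),rail=(560,240)).items(): print(n,w[int(v/3.8+140),int(u/3.8+260)].round(1))
E
python3 m.py
```

```text
[[615.6, 248.6], [458.4, 272.6], [407.8, -127.9], [565.2, -151.0]]
lens [np.float64(159.0), np.float64(403.7), np.float64(159.1), np.float64(402.8)]
yaw y -7.190650557711879 yaw x -8.529333119838324 c [511.72927282  60.56993858]
hinge [596.8  -2.9  65. ] [ 92.3 -52.3]
knob [628.8 -61.2  99. ] [ 131.4 -106.1]
jar [527.4 101.3 148. ] [10.4 42.3]
lipRear1 [569.1 -50.2  85. ] [  70.8 -102.7]
lipRear2 [425.9 -30.4  85. ] [ -73.7 -101. ]
lipF1 [597.7 141.1  85. ] [75.2 90.6]
lipF2 [451.4 158.9  85. ] [-72.2  90. ]
dish [ 640.2 -118.6   35. ] [ 149.9 -161.7]
home [519.23955322 120.09804697] hinge [599.0976874   -5.88877142]
plate [504.5  15.   63.9]
lip [481.1 -34.8  83.4]
jar [526.7 101.1 152.6]
knob [629.7 -60.5  97.3]
rail [ 549.4 -105.    44.7]
```

```bash
cat > t.py <<'E'
from h import *
from scipy.spatial.transform import Rotation as Ro
c=np.array([511.7,60.6]); a=np.radians(-7.2)
X=np.array([np.cos(a),np.sin(a)]); Y=np.array([-np.sin(a),np.cos(a)])
W=lambda p,q:c+p*X+q*Y
toR=lambda p:np.array([(p[:2]-c)@X,(p[:2]-c)@Y])
def st():
    s=telemetry.sense(); q=s['ee_rot']; return s,Ro.from_quat([q[1],q[2],q[3],q[0]]).as_matrix()
def delta(p,q,z):
    s,M=st(); w=np.array([*W(p,q),z]); return (M.T@(w-s['eef_pos'])/10).round(2)
def show():
    s,M=st(); print('t',s['time_s'],'pos',s['eef_pos'].round(1),'rack',toR(s['eef_pos']).round(1),'F rack',(s['force'][:2]@X).round(1),(s['force'][:2]@Y).round(1),s['force'][2].round(1),'grip',round(s['grip_width'],2),'J',s['joints'].round(2))
    print('toolaxes world',M.T.round(3).tolist(),'jaw yaw',np.degrees(np.arctan2(M[1,0],M[0,0])).round(2))
E
python3 - <<'E'
from t import *
show(); print(W(3,-150),delta(3,-150,231))
E
```

```text
t 0.1 pos [ 148.5 -503.3  230.8] rack [-289.7 -605. ] F rack -0.5 -0.1 0.4 grip 1.0 J [-1.51  0.31  1.5  -0.    1.33 -0.22]
toolaxes world [[0.283, -0.959, -0.001], [-0.0, 0.001, -1.0], [0.959, 0.283, 0.0]] jaw yaw -73.57
[495.87635907 -88.5932049 ] [-2.995e+01  3.000e-02  4.505e+01]
```

```bash
python3 -m handwheel '[{"delta_pos":[-1.5,0,2.3],"twist":[0,-0.06,0],"jaw":0},{"delta_pos":[-3,0,4.5],"twist":[0,-0.12,0],"jaw":0},{"delta_pos":[-5,0,7.5],"twist":[0,-0.19,0],"jaw":0},{"delta_pos":[-7,0,10.5],"twist":[0,-0.26,0],"jaw":0},{"delta_pos":[-9,0,13.5],"twist":[0,-0.34,0],"jaw":0},{"delta_pos":[-11,0,16.5],"twist":[0,-0.42,0],"jaw":0},{"delta_pos":[-13,0,19.5],"twist":[0,-0.5,0],"jaw":0},{"delta_pos":[-15,0,22.5],"twist":[0,-0.58,0],"jaw":0},{"delta_pos":[-15,0,22.5],"twist":[0,-0.58,0],"jaw":0},{"delta_pos":[-15,0,22.5],"twist":[0,-0.58,0],"jaw":0}]' 40
python3 - <<'E'
from t import *
show(); print(delta(3,-150,200))
E
```

```text
time_s: 0.93
eef_pos: [322.6, -294.9, 231.2]
ee_rot: [0.664, -0.664, 0.243, -0.243]
force: [-0.7, -0.6, -0.4]
grip_width: 0.001
t 0.9333 pos [ 322.6 -294.9  231.2] rack [-143.1 -376.4] F rack -0.6 -0.7 -0.4 grip 0.0 J [-1.01  0.12  1.74 -0.    1.28 -0.31]
toolaxes world [[0.764, -0.645, -0.0], [-0.0, 0.0, -1.0], [0.645, 0.764, -0.0]] jaw yaw -40.17
[-0.06  3.12 26.94]
```

```bash
python3 -m handwheel '[{"delta_pos":[0,0.3,3],"twist":[0,-0.07,0],"jaw":0},{"delta_pos":[0,0.6,6],"twist":[0,-0.14,0],"jaw":0},{"delta_pos":[0,1,9.5],"twist":[0,-0.21,0],"jaw":0},{"delta_pos":[0,1.5,13],"twist":[0,-0.28,0],"jaw":0},{"delta_pos":[0,2,16.5],"twist":[0,-0.35,0],"jaw":0},{"delta_pos":[0,2.4,20],"twist":[0,-0.42,0],"jaw":0},{"delta_pos":[0,2.8,23.5],"twist":[0,-0.5,0],"jaw":0},{"delta_pos":[0,3.1,26.5],"twist":[0,-0.57,0],"jaw":0},{"delta_pos":[0,3.1,26.9],"twist":[0,-0.575,0],"jaw":0},{"delta_pos":[0,3.1,26.9],"twist":[0,-0.575,0],"jaw":0}]'
python3 - <<'E'
from t import *
show(); print(delta(3,-145,58))
cap('top','top1');cap('side','side1')
E
```

```text
time_s: 1.77
eef_pos: [496.3, -91.0, 199.7]
ee_rot: [0.706, -0.706, 0.046, -0.045]
force: [-1.7, 0.1, -0.3]
grip_width: -0.004
t 1.7667 pos [496.3 -91.  199.7] rack [   3.8 -152.3] F rack -1.7 -0.1 -0.3 grip -0.0 J [-0.41  0.3   1.61 -0.    1.24 -0.28]
toolaxes world [[0.992, -0.128, -0.001], [-0.001, 0.0, -1.0], [0.128, 0.992, 0.0]] jaw yaw -7.37
[-0.06 14.17  0.73]
```

View pics/side1.png

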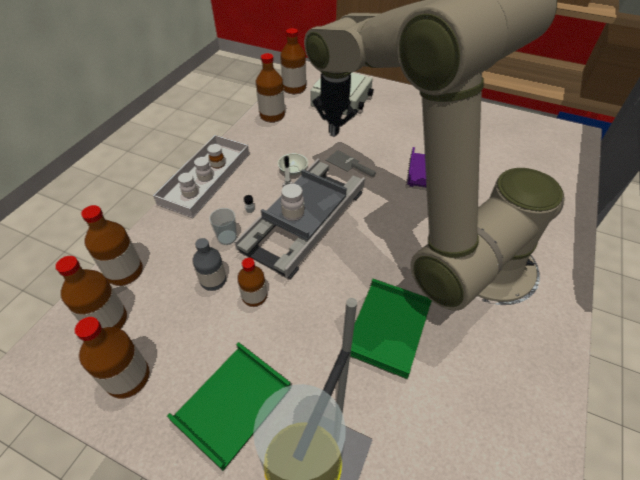

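The side view shows the closed fingers at (333,128), above the rear end of the rack and clear of the board. I lower them behind the rear lip.

```bash
python3 -m handwheel '[{"delta_pos":[0,2,0],"twist":[0,0,0],"jaw":0},{"delta_pos":[0,4,0],"twist":[0,0,0],"jaw":0},{"delta_pos":[0,6,0],"twist":[0,0,0],"jaw":0},{"delta_pos":[0,8,0],"twist":[0,0,0],"jaw":0},{"delta_pos":[0,10,0],"twist":[0,0,0],"jaw":0},{"delta_pos":[0,12,0],"twist":[0,0,0],"jaw":0},{"delta_pos":[0,13.3,0],"twist":[0,0,0],"jaw":0},{"delta_pos":[0,14.1,0],"twist":[0,0,0],"jaw":0},{"delta_pos":[0,14.1,0.5],"twist":[0,0,0],"jaw":0},{"delta_pos":[0,14.1,1],"twist":[0,0,0],"jaw":0}]'
python3 - <<'E'
from t import *
show(); cap('side','side2')
im=cv2.imread('pics/side2.png')[80:280,210:410]; cv2.imwrite('pics/c3.png',cv2.resize(im,None,fx=3,fy=3,interpolation=cv2.INTER_CUBIC))
E
```

```text
time_s: 2.7
eef_pos: [497.2, -81.7, 59.8]
ee_rot: [-0.706, 0.706, -0.046, 0.046]
force: [-0.2, -0.2, -0.2]
grip_width: -0.001
t 2.7 pos [497.2 -81.7  59.8] rack [   3.5 -143. ] F rack -0.1 -0.3 -0.2 grip -0.0 J [-0.4   0.48  1.76 -0.    0.91 -0.26]
toolaxes world [[0.991, -0.131, 0.0], [0.0, -0.0, -1.0], [0.131, 0.991, -0.0]] jaw yaw -7.51
```

View pics/c3.png

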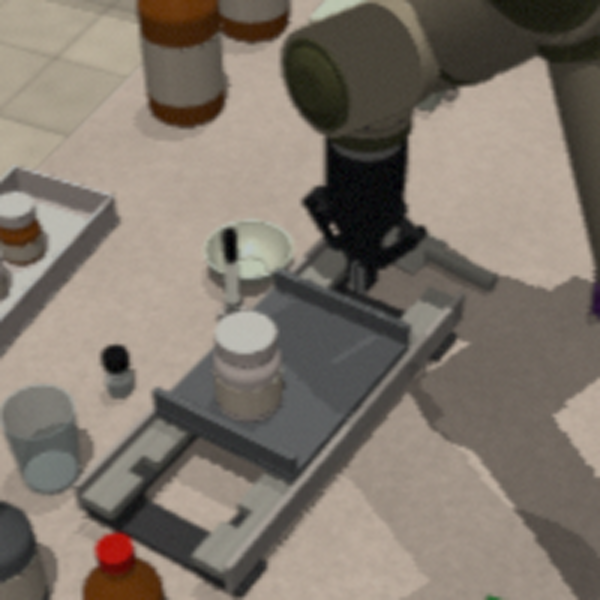

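```bash
python3 -m handwheel '[{"delta_pos":[0,0,0.4],"twist":[0,0,0],"jaw":0},{"delta_pos":[0,0,0.8],"twist":[0,0,0],"jaw":0},{"delta_pos":[0,0,1.2],"twist":[0,0,0],"jaw":0},{"delta_pos":[0,0,1.6],"twist":[0,0,0],"jaw":0},{"delta_pos":[0,0,2.0],"twist":[0,0,0],"jaw":0},{"delta_pos":[0,0,2.2],"twist":[0,0,0],"jaw":0},{"delta_pos":[0,0,2.4],"twist":[0,0,0],"jaw":0},{"delta_pos":[0,0,2.6],"twist":[0,0,0],"jaw":0},{"delta_pos":[0,0,2.8],"twist":[0,0,0],"jaw":0},{"delta_pos":[0,0,3.0],"twist":[0,0,0],"jaw":0}]'
python3 -c "
from t import *
show()"
python3 -m handwheel '[{"delta_pos":[0,0,0.2],"twist":[0,0,0],"jaw":0},{"delta_pos":[0,0,0.5],"twist":[0,0,0],"jaw":0},{"delta_pos":[0,0,0.8],"twist":[0,0,0],"jaw":0},{"delta_pos":[0,0,1.1],"twist":[0,0,0],"jaw":0},{"delta_pos":[0,0,1.4],"twist":[0,0,0],"jaw":0},{"delta_pos":[0,0,1.7],"twist":[0,0,0],"jaw":0},{"delta_pos":[0,0,2.0],"twist":[0,0,0],"jaw":0},{"delta_pos":[0,0,2.2],"twist":[0,0,0],"jaw":0},{"delta_pos":[0,0,2.4],"twist":[0,0,0],"jaw":0},{"delta_pos":[0,0,2.5],"twist":[0,0,0],"jaw":0}]'
python3 - <<'E'
from t import *
show(); cap('side','side3');cap('top','top3')
im=cv2.imread('pics/side3.png')[80:280,210:410]; a=cv2.resize(im,None,fx=2,fy=2,interpolation=cv2.INTER_CUBIC)
im=cv2.imread('pics/top3.png')[120:280,260:450]; b=cv2.resize(im,(400,337),interpolation=cv2.INTER_CUBIC)
b=cv2.copyMakeBorder(b,0,63,0,0,cv2.BORDER_CONSTANT); cv2.imwrite('pics/c4.png',np.hstack([a,b]))
E
```

```text
time_s: 3.58
eef_pos: [501.2, -51.2, 59.3]
ee_rot: [-0.706, 0.706, -0.046, 0.046]
force: [0.1, 0.3, 0.0]
grip_width: 0.006
t 3.5833 pos [501.2 -51.2  59.3] rack [   3.6 -112.2] F rack 0.1 0.3 0.0 grip 0.01 J [-0.33  0.48  1.76 -0.    0.9  -0.21]
toolaxes world [[0.992, -0.129, -0.0], [-0.0, -0.0, -1.0], [0.129, 0.992, -0.0]] jaw yaw -7.4
time_s: 4.42
eef_pos: [504.4, -26.3, 59.3]
ee_rot: [-0.706, 0.706, -0.046, 0.045]
force: [-0.4, -2.7, -0.5]
grip_width: 0.0
t 4.4167 pos [504.4 -26.3  59.3] rack [  3.6 -87.1] F rack -0.0 -2.7 -0.5 grip 0.0 J [-0.28  0.48  1.76 -0.    0.91 -0.16]
toolaxes world [[0.992, -0.128, -0.0], [-0.0, -0.0, -1.0], [0.128, 0.992, -0.0]] jaw yaw -7.38
```

View pics/c4.png

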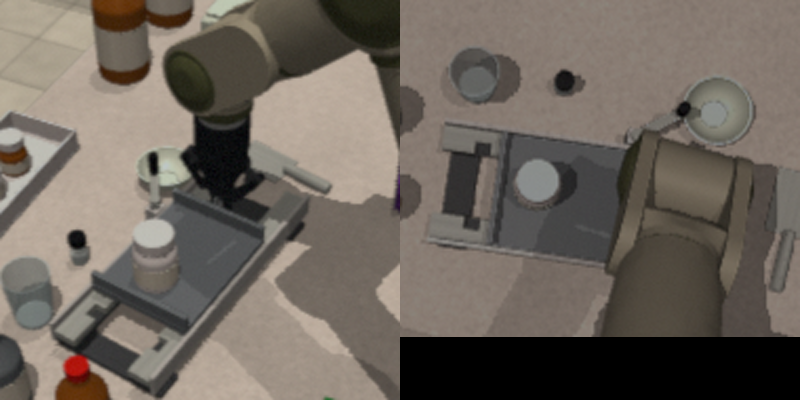

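The pictures show the board sliding forward with the jar upright at about 2.7 N, and the latch untouched. I keep pushing.

```bash
python3 -m handwheel '[{"delta_pos":[0,0,0.2],"twist":[0,0,0],"jaw":0},{"delta_pos":[0,0,0.4],"twist":[0,0,0],"jaw":0},{"delta_pos":[0,0,0.6],"twist":[0,0,0],"jaw":0},{"delta_pos":[0,0,0.9],"twist":[0,0,0],"jaw":0},{"delta_pos":[0,0,1.2],"twist":[0,0,0],"jaw":0},{"delta_pos":[0,0,1.4],"twist":[0,0,0],"jaw":0},{"delta_pos":[0,0,1.6],"twist":[0,0,0],"jaw":0},{"delta_pos":[0,0,1.8],"twist":[0,0,0],"jaw":0},{"delta_pos":[0,0,1.9],"twist":[0,0,0],"jaw":0},{"delta_pos":[0,0,2.0],"twist":[0,0,0],"jaw":0}]'
python3 - <<'E'
from t import *
show(); cap('side','side4')
im=cv2.imread('pics/side4.png')[130:280,210:390]; cv2.imwrite('pics/c5.png',cv2.resize(im,None,fx=4,fy=4,interpolation=cv2.INTER_CUBIC))
E
```

```text
time_s: 5.35
eef_pos: [506.9, -6.6, 59.3]
ee_rot: [-0.706, 0.706, -0.046, 0.046]
force: [0.1, -3.5, 0.4]
grip_width: 0.001
t 5.35 pos [506.9  -6.6  59.3] rack [  3.7 -67.2] F rack 0.5 -3.4 0.4 grip 0.0 J [-0.24  0.48  1.75 -0.    0.91 -0.12]
toolaxes world [[0.992, -0.129, -0.0], [-0.0, -0.0, -1.0], [0.129, 0.992, -0.0]] jaw yaw -7.39
```

View pics/c5.png

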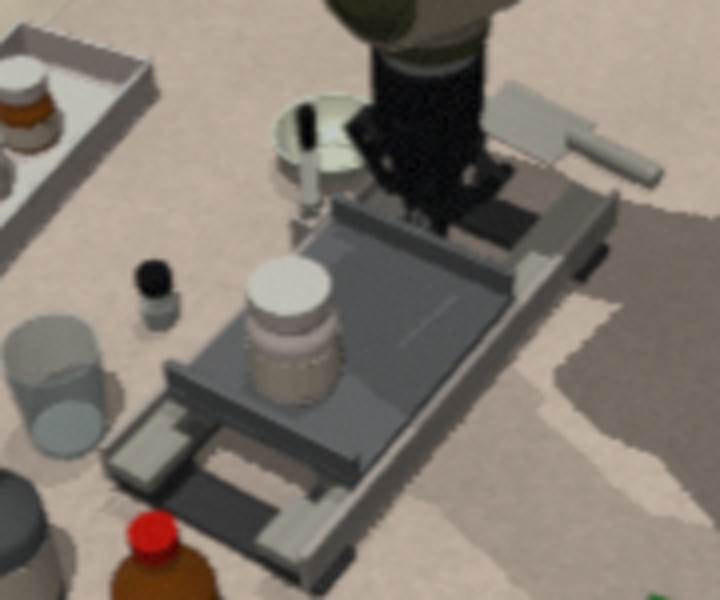

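The board is still up, with the near notch at crop (185,410) just ahead of the front lip. I continue slowly.

```bash
python3 -m handwheel '[{"delta_pos":[0,0,0.1],"twist":[0,0,0],"jaw":0},{"delta_pos":[0,0,0.25],"twist":[0,0,0],"jaw":0},{"delta_pos":[0,0,0.4],"twist":[0,0,0],"jaw":0},{"delta_pos":[0,0,0.5],"twist":[0,0,0],"jaw":0},{"delta_pos":[0,0,0.6],"twist":[0,0,0],"jaw":0},{"delta_pos":[0,0,0.7],"twist":[0,0,0],"jaw":0},{"delta_pos":[0,0,0.8],"twist":[0,0,0],"jaw":0},{"delta_pos":[0,0,0.9],"twist":[0,0,0],"jaw":0},{"delta_pos":[0,0,1.0],"twist":[0,0,0],"jaw":0},{"delta_pos":[0,0,1.0],"twist":[0,0,0],"jaw":0}]'
python3 - <<'E'
from t import *
show(); d=cap('side','side5'); w=cloud(d)
# plate heights sample
p=w.reshape(-1,3); r=np.c_[(p[:,:2]-c)@X,(p[:,:2]-c)@Y]
for yy in(40,80): 
    m=(abs(r[:,0]+45)<12)&(abs(r[:,1]-yy)<10); print(yy,np.nanmedian(p[m,2]))
im=cv2.imread('pics/side5.png')[130:280,210:390]; cv2.imwrite('pics/c6.png',cv2.resize(im,None,fx=4,fy=4,interpolation=cv2.INTER_CUBIC))
E
```

```text
time_s: 6.23
eef_pos: [508.2, 3.5, 59.3]
ee_rot: [0.706, -0.706, 0.046, -0.046]
force: [-0.0, -1.2, -0.6]
grip_width: -0.0
t 6.2333 pos [508.2   3.5  59.3] rack [  3.7 -57.1] F rack 0.1 -1.2 -0.6 grip -0.0 J [-0.22  0.49  1.75  0.    0.91 -0.1 ]
toolaxes world [[0.992, -0.129, 0.0], [0.0, 0.0, -1.0], [0.129, 0.992, 0.0]] jaw yaw -7.39
40 62.66356119090668
80 62.99737848011519
```

View pics/c6.png

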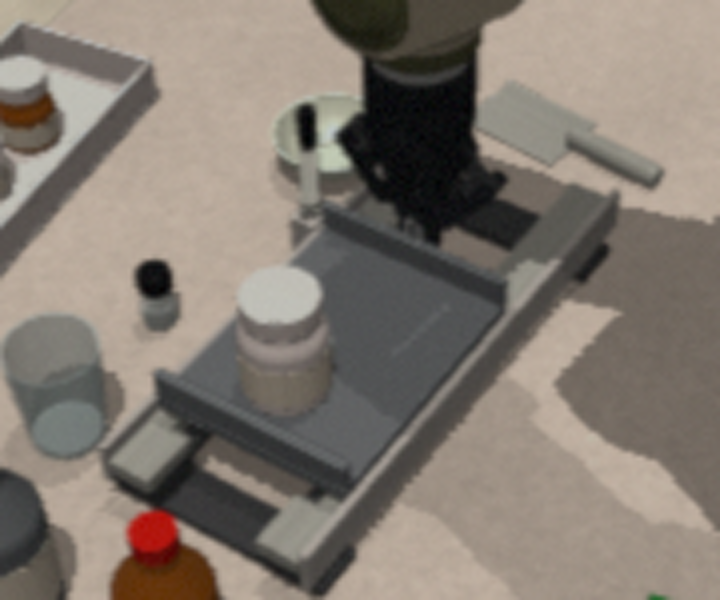

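The plate top is still at 63 mm, so the board has not dropped. I push on in small steps.

```bash
python3 -m handwheel '[{"delta_pos":[0,0,0.1],"twist":[0,0,0],"jaw":0},{"delta_pos":[0,0,0.2],"twist":[0,0,0],"jaw":0},{"delta_pos":[0,0,0.3],"twist":[0,0,0],"jaw":0},{"delta_pos":[0,0,0.4],"twist":[0,0,0],"jaw":0},{"delta_pos":[0,0,0.5],"twist":[0,0,0],"jaw":0},{"delta_pos":[0,0,0.6],"twist":[0,0,0],"jaw":0},{"delta_pos":[0,0,0.7],"twist":[0,0,0],"jaw":0},{"delta_pos":[0,0,0.7],"twist":[0,0,0],"jaw":0},{"delta_pos":[0,0,0.7],"twist":[0,0,0],"jaw":0},{"delta_pos":[0,0,0.7],"twist":[0,0,0],"jaw":0}]'
cat > look.py <<'E'
from t import *
import sys
def run(tag):
    show(); d=cap('side',tag); w=cloud(d)
    p=w.reshape(-1,3); r=np.c_[(p[:,:2]-c)@X,(p[:,:2]-c)@Y]
    for xx in(-45,45):
      for yy in(0,40,80,130):
        m=(abs(r[:,0]-xx)<10)&(abs(r[:,1]-yy)<8)&(p[:,2]<95); print((xx,yy),np.nanmedian(p[m,2]).round(1),end=' ')
    im=cv2.imread(f'pics/{tag}.png')[130:280,210:390]; cv2.imwrite(f'pics/{tag}c.png',cv2.resize(im,None,fx=4,fy=4,interpolation=cv2.INTER_CUBIC))
run(sys.argv[1])
E
python3 look.py s6
```

```text
time_s: 7.12
eef_pos: [509.1, 10.4, 59.3]
ee_rot: [0.706, -0.705, 0.046, -0.046]
force: [0.2, -1.0, -0.0]
grip_width: 0.0
t 7.1167 pos [509.1  10.4  59.3] rack [  3.7 -50.1] F rack 0.4 -0.9 -0.0 grip 0.0 J [-0.21  0.49  1.74  0.    0.91 -0.08]
toolaxes world [[0.992, -0.129, -0.0], [-0.0, 0.0, -1.0], [0.129, 0.992, 0.0]] jaw yaw -7.39
(-45, 0) 54.3 (-45, 40) 55.1 (-45, 80) 55.1 (-45, 130) 55.3 (45, 0) 54.9 (45, 40) nan (45, 80) nan (45, 130) 54.1
  return np.nanmean(a, axis, out=out, keepdims=keepdims)
```

View pics/s6c.png

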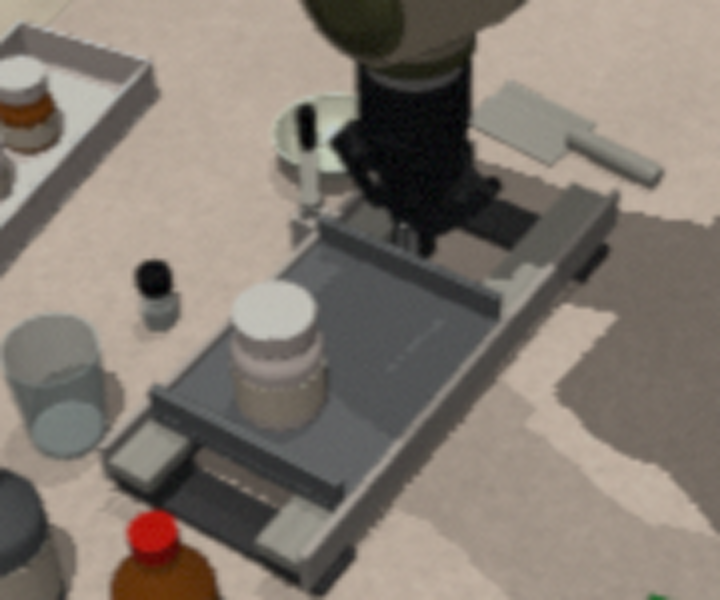

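Every plate sample now reads 55 mm, so the board has dropped 8 mm and sits level with the jar upright. I back off, rise, and cross to the outer side of the latch knob.

```bash
python3 -m handwheel '[{"delta_pos":[0,0,-1],"twist":[0,0,0],"jaw":0},{"delta_pos":[0,0,-2],"twist":[0,0,0],"jaw":0},{"delta_pos":[0,0,-3.5],"twist":[0,0,0],"jaw":0},{"delta_pos":[0,-1,-5],"twist":[0,0,0],"jaw":0},{"delta_pos":[0,-3,-5.8],"twist":[0,0,0],"jaw":0},{"delta_pos":[0,-5,-5.8],"twist":[0,0,0],"jaw":0},{"delta_pos":[0,-7,-5.8],"twist":[0,0,0],"jaw":0},{"delta_pos":[0,-9,-5.8],"twist":[0,0,0],"jaw":0},{"delta_pos":[0,-9,-5.8],"twist":[0,0,0],"jaw":0},{"delta_pos":[0,-9,-5.8],"twist":[0,0,0],"jaw":0}]'
python3 -m handwheel '[{"delta_pos":[2,0,0],"twist":[0,0,0],"jaw":0},{"delta_pos":[4.5,0,0],"twist":[0,0,0],"jaw":0},{"delta_pos":[7,0,0],"twist":[0,0,0],"jaw":0},{"delta_pos":[9.5,0,0],"twist":[0,0,0],"jaw":0},{"delta_pos":[12,0,0],"twist":[0,0,0],"jaw":0},{"delta_pos":[14.5,0,0],"twist":[0,0,0],"jaw":0},{"delta_pos":[16.5,0,0],"twist":[0,0,0],"jaw":0},{"delta_pos":[17.1,0,0],"twist":[0,0,0],"jaw":0},{"delta_pos":[17.1,0,0],"twist":[0,0,0],"jaw":0},{"delta_pos":[17.1,0,0],"twist":[0,0,0],"jaw":0}]'
python3 look.py s7; python3 -c "
from t import *
print(delta(175,-108,74))"
```

```text
time_s: 8.0
eef_pos: [501.8, -48.3, 149.9]
ee_rot: [-0.705, 0.706, -0.045, 0.046]
force: [0.6, 0.1, -0.1]
grip_width: 0.0
time_s: 8.83
eef_pos: [670.3, -69.5, 148.2]
ee_rot: [0.706, -0.705, 0.046, -0.045]
force: [-0.7, 0.1, 0.3]
grip_width: 0.002
t 8.8333 pos [670.3 -69.5 148.2] rack [ 173.7 -109.1] F rack -0.7 -0.0 0.3 grip 0.0 J [-0.28  0.71  1.09 -0.    1.34 -0.15]
toolaxes world [[0.992, -0.129, -0.002], [-0.002, 0.001, -1.0], [0.129, 0.992, 0.0]] jaw yaw -7.4
(-45, 0) 55.2 (-45, 40) 54.7 (-45, 80) 54.9 (-45, 130) 55.1 (45, 0) 54.7 (45, 40) nan (45, 80) nan (45, 130) 53.5 [0.15 7.47 0.11]
  return np.nanmean(a, axis, out=out, keepdims=keepdims)
```

View pics/s7c.png

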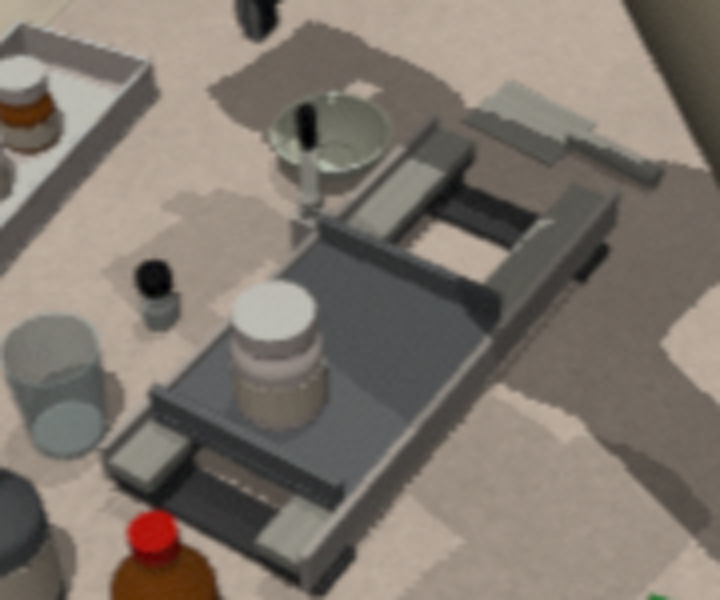

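The board is seated and released, the knob is at crop (307,125), and the fingertip is up at (258,20). I go down.

```bash
python3 -m handwheel '[{"delta_pos":[0.1,1,0.1],"twist":[0,0,0],"jaw":0},{"delta_pos":[0.1,2,0.1],"twist":[0,0,0],"jaw":0},{"delta_pos":[0.1,3,0.1],"twist":[0,0,0],"jaw":0},{"delta_pos":[0.1,4,0.1],"twist":[0,0,0],"jaw":0},{"delta_pos":[0.1,5,0.1],"twist":[0,0,0],"jaw":0},{"delta_pos":[0.1,6,0.1],"twist":[0,0,0],"jaw":0},{"delta_pos":[0.1,6.8,0.1],"twist":[0,0,0],"jaw":0},{"delta_pos":[0.1,7.3,0.1],"twist":[0,0,0],"jaw":0},{"delta_pos":[0.1,7.3,0.1],"twist":[0,0,0],"jaw":0},{"delta_pos":[0.1,7.3,0.1],"twist":[0,0,0],"jaw":0}]'
python3 look.py s8 2>/dev/null
```

```text
time_s: 9.72
eef_pos: [672.4, -68.5, 76.3]
ee_rot: [-0.706, 0.706, -0.046, 0.046]
force: [-0.1, 0.1, 0.0]
grip_width: 0.001
t 9.7167 pos [672.4 -68.5  76.3] rack [ 175.6 -108. ] F rack -0.1 0.1 0.0 grip 0.0 J [-0.27  0.78  1.16  0.    1.2  -0.15]
toolaxes world [[0.992, -0.129, 0.0], [0.0, -0.0, -1.0], [0.129, 0.992, -0.0]] jaw yaw -7.39
(-45, 0) 54.9 (-45, 40) 54.5 (-45, 80) 55.2 (-45, 130) 55.1 (45, 0) 55.6 (45, 40) nan (45, 80) nan (45, 130) 54.2
```

View pics/s8c.png

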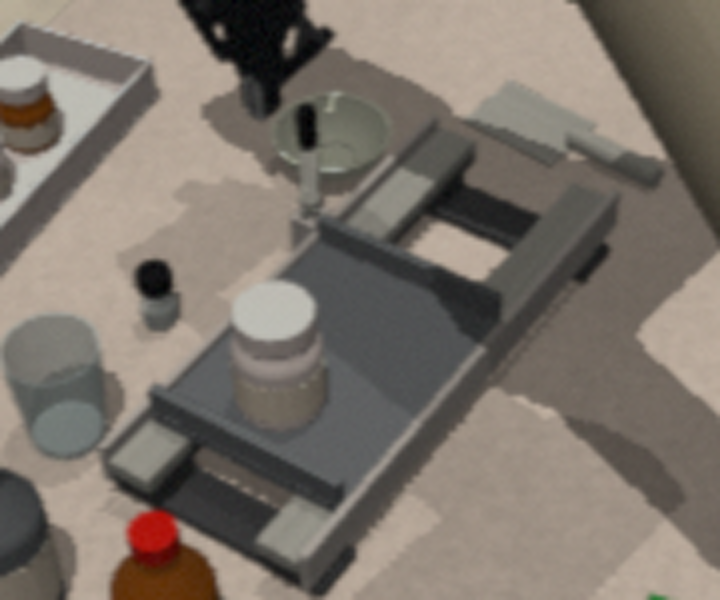

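The fingertip at crop (262,105) is just outside the knob at (307,125), with clear space over the dish. I push towards the rack's -x.

```bash
python3 -m handwheel '[{"delta_pos":[-0.5,0,-0.3],"twist":[0,0,0],"jaw":0},{"delta_pos":[-1,0,-0.3],"twist":[0,0,0],"jaw":0},{"delta_pos":[-1.5,0,-0.3],"twist":[0,0,0],"jaw":0},{"delta_pos":[-2,0,-0.3],"twist":[0,0,0],"jaw":0},{"delta_pos":[-2.5,0,-0.3],"twist":[0,0,0],"jaw":0},{"delta_pos":[-3,0,-0.3],"twist":[0,0,0],"jaw":0},{"delta_pos":[-3.5,0,-0.3],"twist":[0,0,0],"jaw":0},{"delta_pos":[-4,0,-0.3],"twist":[0,0,0],"jaw":0},{"delta_pos":[-4.5,0,-0.3],"twist":[0,0,0],"jaw":0},{"delta_pos":[-5,0,-0.3],"twist":[0,0,0],"jaw":0}]'
python3 look.py s9 2>/dev/null
```

```text
time_s: 10.6
eef_pos: [621.8, -64.9, 76.2]
ee_rot: [0.706, -0.706, 0.046, -0.045]
force: [0.5, 0.3, 0.4]
grip_width: -0.003
t 10.6 pos [621.8 -64.9  76.2] rack [ 124.9 -110.7] F rack 0.5 0.4 0.4 grip -0.0 J [-0.29  0.68  1.35  0.    1.11 -0.16]
toolaxes world [[0.992, -0.129, -0.0], [-0.0, 0.0, -1.0], [0.129, 0.992, 0.0]] jaw yaw -7.39
(-45, 0) 54.7 (-45, 40) 55.1 (-45, 80) 55.5 (-45, 130) 54.8 (45, 0) 55.1 (45, 40) nan (45, 80) nan (45, 130) 54.4
```

View pics/s9c.png

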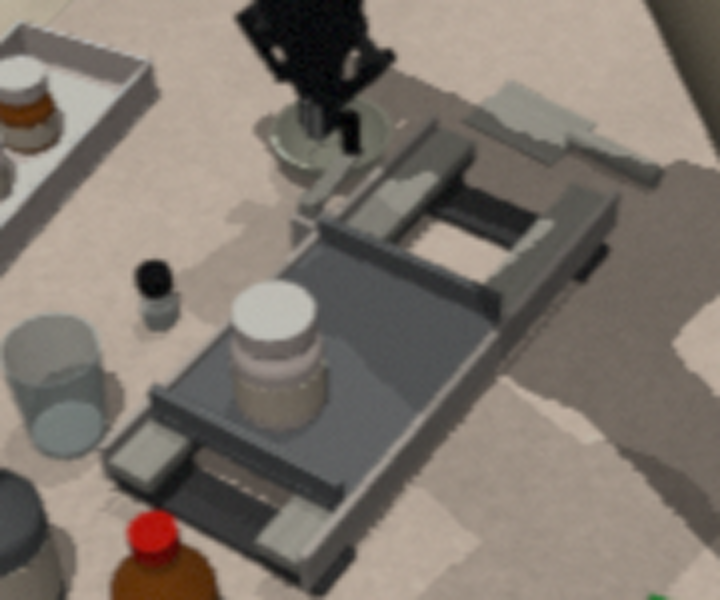

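The knob is turning: it is now at crop (350,130), with the bar swinging to the rack's -y. I keep on, shifted slightly to -y so the knob stays on the finger face.

```bash
python3 -m handwheel '[{"delta_pos":[-0.3,0,-0.6],"twist":[0,0,0],"jaw":0},{"delta_pos":[-0.8,0,-0.7],"twist":[0,0,0],"jaw":0},{"delta_pos":[-1.3,0,-0.7],"twist":[0,0,0],"jaw":0},{"delta_pos":[-1.9,0,-0.7],"twist":[0,0,0],"jaw":0},{"delta_pos":[-2.5,0,-0.7],"twist":[0,0,0],"jaw":0},{"delta_pos":[-3.1,0,-0.5],"twist":[0,0,0],"jaw":0},{"delta_pos":[-3.7,0,-0.3],"twist":[0,0,0],"jaw":0},{"delta_pos":[-4.3,0,-0.1],"twist":[0,0,0],"jaw":0},{"delta_pos":[-4.9,0,0.1],"twist":[0,0,0],"jaw":0},{"delta_pos":[-5.3,0,0.2],"twist":[0,0,0],"jaw":0}]'
python3 look.py s10 2>/dev/null
```

```text
time_s: 11.48
eef_pos: [569.6, -55.5, 76.4]
ee_rot: [0.706, -0.705, 0.045, -0.046]
force: [2.5, 1.2, -0.6]
grip_width: -0.0
t 11.4833 pos [569.6 -55.5  76.4] rack [  72.  -107.9] F rack 2.3 1.5 -0.6 grip -0.0 J [-0.3   0.58  1.53  0.    1.03 -0.17]
toolaxes world [[0.992, -0.128, 0.0], [0.0, 0.0, -1.0], [0.128, 0.992, 0.0]] jaw yaw -7.38
(-45, 0) 55.7 (-45, 40) 55.0 (-45, 80) 55.1 (-45, 130) 54.6 (45, 0) 54.8 (45, 40) nan (45, 80) nan (45, 130) 54.1
```

View pics/s10c.png

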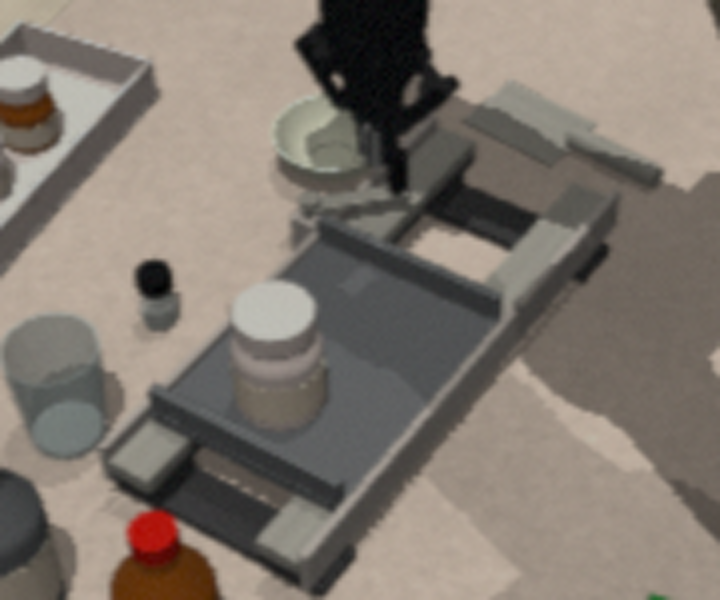

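The bar now lies about 45° past the guide line, with the knob at crop (397,172). I back off and go round behind the knob for the final push in +y.

```bash
python3 -m handwheel '[{"delta_pos":[0.6,0,0],"twist":[0,0,0],"jaw":0},{"delta_pos":[1,0,-0.5],"twist":[0,0,0],"jaw":0},{"delta_pos":[1,0,-1.5],"twist":[0,0,0],"jaw":0},{"delta_pos":[1,0,-2.7],"twist":[0,0,0],"jaw":0},{"delta_pos":[1,0,-3.8],"twist":[0,0,0],"jaw":0},{"delta_pos":[0,0,-3.9],"twist":[0,0,0],"jaw":0},{"delta_pos":[-1.2,0,-3.9],"twist":[0,0,0],"jaw":0},{"delta_pos":[-2.4,0,-3.9],"twist":[0,0,0],"jaw":0},{"delta_pos":[-3.2,0,-3.9],"twist":[0,0,0],"jaw":0},{"delta_pos":[-3.2,0,-3.9],"twist":[0,0,0],"jaw":0}]'
python3 look.py s11 2>/dev/null
```

```text
time_s: 12.37
eef_pos: [532.0, -91.6, 76.2]
ee_rot: [0.706, -0.706, 0.046, -0.046]
force: [-1.0, 0.4, -0.3]
grip_width: 0.002
t 12.3667 pos [532.  -91.6  76.2] rack [  39.3 -148.5] F rack -1.1 0.3 -0.3 grip 0.0 J [-0.39  0.52  1.64 -0.    0.99 -0.26]
toolaxes world [[0.992, -0.13, -0.001], [-0.001, 0.0, -1.0], [0.13, 0.992, 0.0]] jaw yaw -7.46
(-45, 0) 54.9 (-45, 40) 54.2 (-45, 80) 55.1 (-45, 130) 55.2 (45, 0) 54.6 (45, 40) nan (45, 80) nan (45, 130) 54.1
```

View pics/s11c.png

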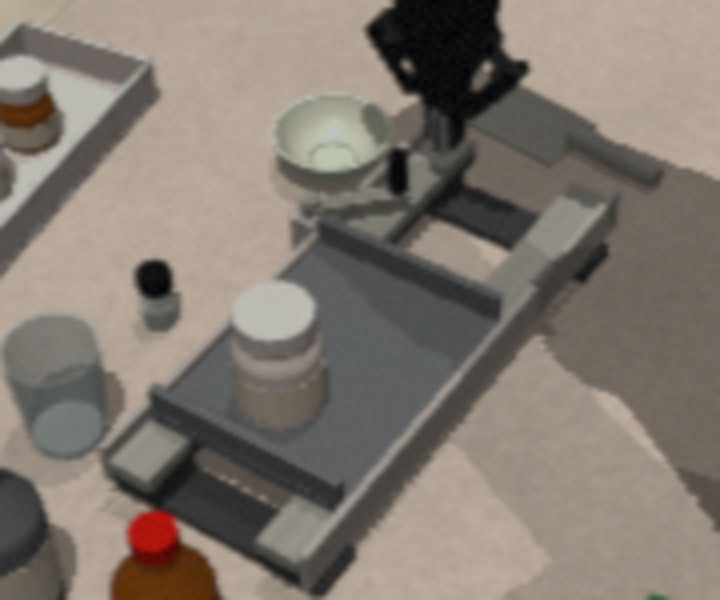

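The knob at crop (398,170) is now in front of the finger at (445,140). I measure it and then push +y.

```bash
python3 - <<'E'
from t import *
d=dict(np.load('s11.npz')); 
print(toR(onz(d,398/4+210,170/4+130,82)))
E
python3 -m handwheel '[{"delta_pos":[0,0,0.5],"twist":[0,0,0],"jaw":0},{"delta_pos":[0,0,1],"twist":[0,0,0],"jaw":0},{"delta_pos":[0,0,1.5],"twist":[0,0,0],"jaw":0},{"delta_pos":[0,0,2],"twist":[0,0,0],"jaw":0},{"delta_pos":[0,0,2.5],"twist":[0,0,0],"jaw":0},{"delta_pos":[0,0,3],"twist":[0,0,0],"jaw":0},{"delta_pos":[0,0,3.5],"twist":[0,0,0],"jaw":0},{"delta_pos":[0,0,4],"twist":[0,0,0],"jaw":0},{"delta_pos":[0,0,4.4],"twist":[0,0,0],"jaw":0},{"delta_pos":[0,0,4.8],"twist":[0,0,0],"jaw":0}]'
python3 look.py s12 2>/dev/null
```

```text
[  47.53832302 -102.15630401]
time_s: 13.25
eef_pos: [529.7, -47.1, 75.4]
ee_rot: [-0.703, 0.709, -0.054, 0.034]
force: [-69.7, -36.7, 36.3]
grip_width: 0.002
t 13.25 pos [529.7 -47.1  75.4] rack [  31.3 -104.6] F rack -64.6 -45.2 36.3 grip 0.0 J [-0.3   0.52  1.64 -0.02  1.01 -0.17]
toolaxes world [[0.992, -0.125, -0.027], [-0.028, -0.007, -1.0], [0.124, 0.992, -0.01]] jaw yaw -7.17
(-45, 0) 54.1 (-45, 40) 55.2 (-45, 80) 55.4 (-45, 130) 55.6 (45, 0) 55.4 (45, 40) nan (45, 80) nan (45, 130) 53.2
```

View pics/s12c.png

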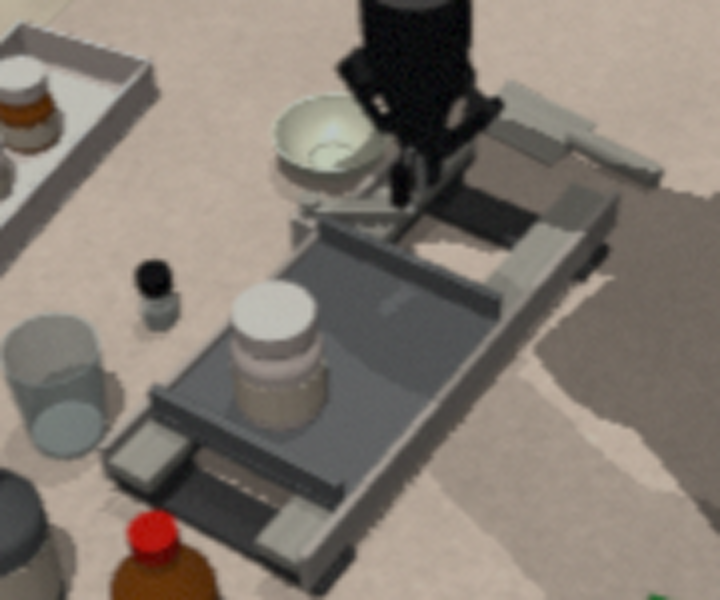

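The force rose to about 87 N because the fingertip caught the knob's -x flank and wedged towards the hinge. I back straight off at once and will come again from further +x.

```bash
python3 -m handwheel '[{"delta_pos":[0,0,-0.5],"twist":[0,0,0],"jaw":0},{"delta_pos":[0,0,-1],"twist":[0,0,0],"jaw":0},{"delta_pos":[0,0,-2],"twist":[0,0,0],"jaw":0},{"delta_pos":[0,0,-3],"twist":[0,0,0],"jaw":0},{"delta_pos":[0,0,-4.5],"twist":[0,0,0],"jaw":0},{"delta_pos":[0,0,-5],"twist":[0,0,0],"jaw":0},{"delta_pos":[0,0,-5],"twist":[0,0,0],"jaw":0},{"delta_pos":[0,0,-5],"twist":[0,0,0],"jaw":0},{"delta_pos":[0,0,-5],"twist":[0,0,0],"jaw":0},{"delta_pos":[0,0,-5],"twist":[0,0,0],"jaw":0}]'
python3 look.py s13 2>/dev/null; python3 -c "
from t import *
d=cap('top','top13');im=cv2.imread('pics/top13.png')[140:270,260:470]; cv2.imwrite('pics/c13.png',cv2.resize(im,None,fx=3.8,fy=3.8,interpolation=cv2.INTER_CUBIC))"
```

```text
time_s: 14.13
eef_pos: [533.2, -92.1, 76.3]
ee_rot: [0.706, -0.706, 0.045, -0.045]
force: [-0.9, 0.8, -0.7]
grip_width: -0.003
t 14.1333 pos [533.2 -92.1  76.3] rack [  40.5 -148.8] F rack -0.9 0.7 -0.7 grip -0.0 J [-0.39  0.52  1.63  0.    0.99 -0.26]
toolaxes world [[0.992, -0.128, -0.0], [0.0, 0.0, -1.0], [0.128, 0.992, 0.0]] jaw yaw -7.35
(-45, 0) 55.1 (-45, 40) 55.3 (-45, 80) 55.2 (-45, 130) 55.2 (45, 0) 54.9 (45, 40) nan (45, 80) nan (45, 130) 54.2
```

View pics/s13c.png

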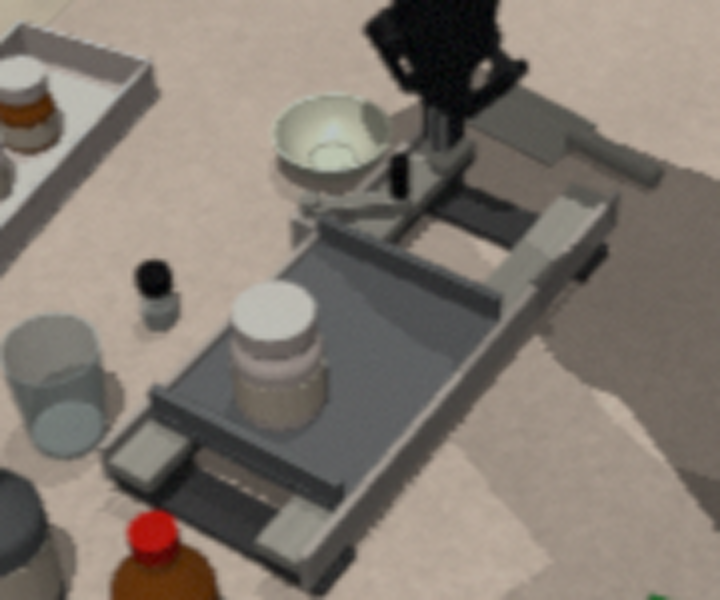

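View pics/c13.png

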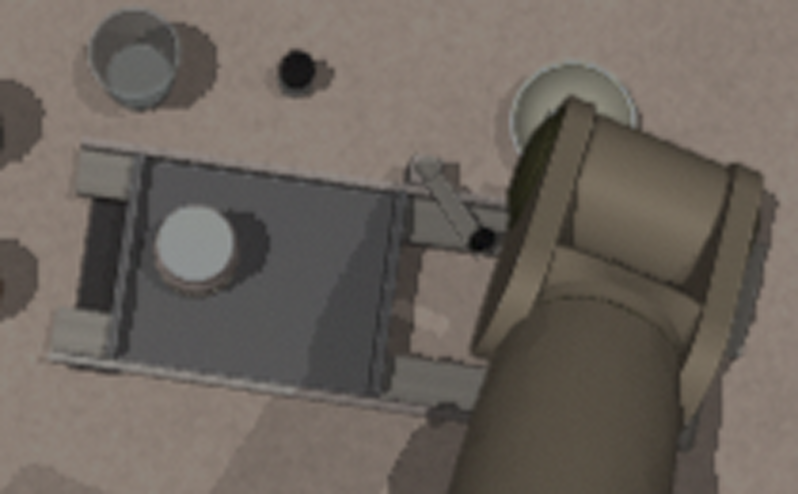

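Nothing else moved: the board stays home, the jar is upright, and the latch is about 45° past the guide. I will turn the tool so its flat face follows the knob's tangent, then sweep it along the arc.

```bash
python3 - <<'E'
from t import *
d=dict(np.load('top13.npz'));f=lambda x,y,z: onz(d,x/3.8+260-.37,y/3.8+140-.37,z)
print('knob',toR(f(484,238,99)))
print(delta(70,-127,76))
E
python3 -m handwheel '[{"delta_pos":[0.5,0,0],"twist":[0,-0.1,0],"jaw":0},{"delta_pos":[1,0,0],"twist":[0,-0.2,0],"jaw":0},{"delta_pos":[2,0,0],"twist":[0,-0.3,0],"jaw":0},{"delta_pos":[3,0,0],"twist":[0,-0.4,0],"jaw":0},{"delta_pos":[3,0,0],"twist":[0,-0.5,0],"jaw":0},{"delta_pos":[3,0,0.5],"twist":[0,-0.6,0],"jaw":0},{"delta_pos":[3,0,1],"twist":[0,-0.7,0],"jaw":0},{"delta_pos":[3,0,1.5],"twist":[0,-0.75,0],"jaw":0},{"delta_pos":[3,0,2],"twist":[0,-0.75,0],"jaw":0},{"delta_pos":[3,0,2.2],"twist":[0,-0.75,0],"jaw":0}]'
python3 look.py s14 2>/dev/null
python3 - <<'E'
from t import *
s,M=st(); z=M[:2,2]; print('push dir rack',(z@X).round(2),(z@Y).round(2))
H=np.array([95,-55])
for ph in (223,216,209,202,195,188,182,178):
    r=np.radians(ph); t=np.array([np.sin(r),-np.cos(r)])
    print(ph,[ (delta(*(H+66*np.array([np.cos(r),np.sin(r)])-dd*t),76)).tolist() for dd in (24,19)])
E
```

```text
knob [ 44.85933086 -96.67594515]
[2.95 0.03 2.21]
time_s: 15.07
eef_pos: [565.7, -74.0, 76.3]
ee_rot: [0.673, -0.673, -0.216, 0.216]
force: [0.1, -0.3, -0.3]
grip_width: -0.002
t 15.0667 pos [565.7 -74.   76.3] rack [  70.4 -126.8] F rack 0.1 -0.2 -0.3 grip -0.0 J [-0.34  0.57  1.54  0.    1.03 -0.96]
toolaxes world [[0.814, 0.581, 0.0], [-0.0, 0.0, -1.0], [-0.581, 0.814, 0.0]] jaw yaw 35.52
(-45, 0) 55.6 (-45, 40) 55.1 (-45, 80) 55.0 (-45, 130) 55.1 (45, 0) 55.3 (45, 40) nan (45, 80) nan (45, 130) 54.5 push dir rack -0.68 0.73
223 [[0.08, 0.03, 1.18], [0.08, 0.03, 1.68]]
216 [[-0.16, 0.03, 2.0], [-0.1, 0.03, 2.49]]
209 [[-0.31, 0.03, 2.84], [-0.19, 0.03, 3.33]]
202 [[-0.35, 0.03, 3.7], [-0.17, 0.03, 4.17]]
195 [[-0.29, 0.03, 4.55], [-0.05, 0.03, 5.0]]
188 [[-0.12, 0.03, 5.4], [0.17, 0.03, 5.81]]
182 [[0.1, 0.03, 6.1], [0.43, 0.03, 6.47]]
178 [[0.29, 0.03, 6.55], [0.65, 0.03, 6.9]]
```

View pics/s14c.png

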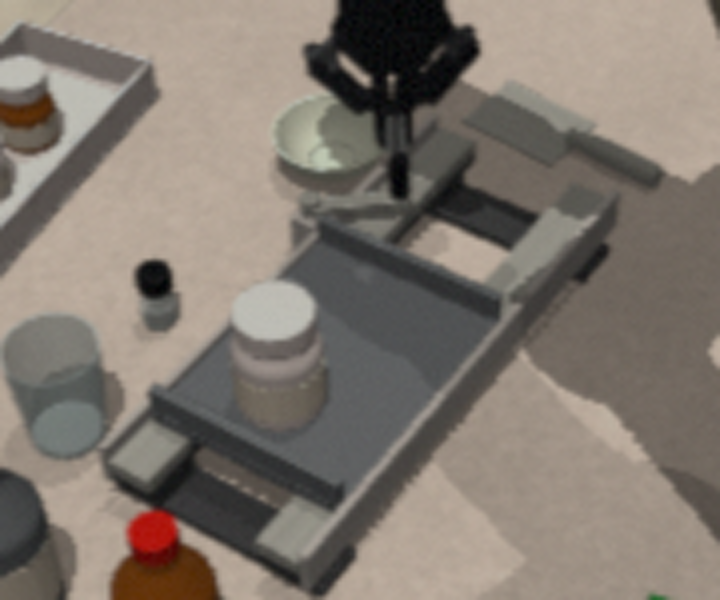

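The finger at crop (397,130) is squarely behind the knob at (400,172). I sweep along the arc in two calls.

```bash
python3 -m handwheel '[{"delta_pos":[0.1,0,0.5],"twist":[0,0,0],"jaw":0},{"delta_pos":[0.1,0,1.0],"twist":[0,0,0],"jaw":0},{"delta_pos":[0.1,0,1.4],"twist":[0,0,0],"jaw":0},{"delta_pos":[0.1,0,1.7],"twist":[0,0.0,0],"jaw":0},{"delta_pos":[0,0,2.0],"twist":[0,0.05,0],"jaw":0},{"delta_pos":[-0.05,0,2.25],"twist":[0,0.09,0],"jaw":0},{"delta_pos":[-0.1,0,2.5],"twist":[0,0.12,0],"jaw":0},{"delta_pos":[-0.15,0,2.75],"twist":[0,0.16,0],"jaw":0},{"delta_pos":[-0.2,0,3.0],"twist":[0,0.2,0],"jaw":0},{"delta_pos":[-0.2,0,3.3],"twist":[0,0.24,0],"jaw":0}]'
python3 look.py s15 2>/dev/null
python3 - <<'E'
from t import *
s,M=st(); z=M[:2,2]; print('push dir rack',(z@X).round(2),(z@Y).round(2))
H=np.array([95,-55])
for ph in (209,202,195,188,184,180,178,176):
    r=np.radians(ph); t=np.array([np.sin(r),-np.cos(r)])
    print(ph,[ (delta(*(H+66*np.array([np.cos(r),np.sin(r)])-dd*t),76)).tolist() for dd in (19,)])
E
```

```text
time_s: 15.95
eef_pos: [544.6, -49.2, 76.4]
ee_rot: [-0.694, 0.695, 0.133, -0.133]
force: [-0.1, -0.6, 0.7]
grip_width: -0.001
t 15.95 pos [544.6 -49.2  76.4] rack [  46.4 -104.8] F rack -0.0 -0.6 0.7 grip -0.0 J [-0.3   0.53  1.62 -0.    1.   -0.68]
toolaxes world [[0.929, 0.37, 0.0], [0.0, -0.0, -1.0], [-0.37, 0.929, -0.0]] jaw yaw 21.69
(-45, 0) 55.6 (-45, 40) 55.1 (-45, 80) 55.3 (-45, 130) 55.7 (45, 0) 55.1 (45, 40) nan (45, 80) nan (45, 130) 54.5 push dir rack -0.48 0.88
209 [[0.07, 0.04, 0.05]]
202 [[-0.12, 0.04, 0.87]]
195 [[-0.2, 0.04, 1.7]]
188 [[-0.18, 0.04, 2.54]]
184 [[-0.13, 0.04, 3.01]]
180 [[-0.04, 0.04, 3.49]]
178 [[0.02, 0.04, 3.72]]
176 [[0.09, 0.04, 3.95]]
```

View pics/s15c.png

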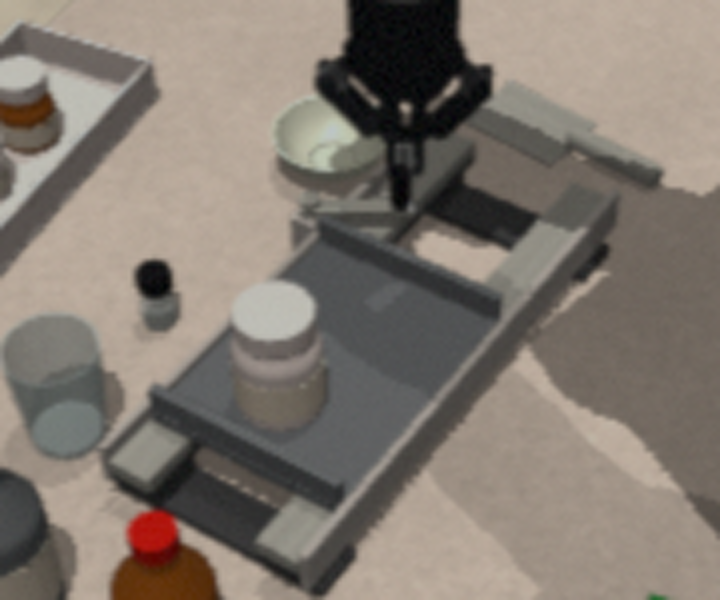

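The knob is turning with low force and is now at crop (400,185). I continue the sweep.

```bash
python3 -m handwheel '[{"delta_pos":[0,0,0.25],"twist":[0,0.03,0],"jaw":0},{"delta_pos":[-0.05,0,0.5],"twist":[0,0.07,0],"jaw":0},{"delta_pos":[-0.1,0,0.75],"twist":[0,0.1,0],"jaw":0},{"delta_pos":[-0.1,0,1.0],"twist":[0,0.14,0],"jaw":0},{"delta_pos":[-0.15,0,1.25],"twist":[0,0.18,0],"jaw":0},{"delta_pos":[-0.2,0,1.5],"twist":[0,0.22,0],"jaw":0},{"delta_pos":[-0.2,0,1.75],"twist":[0,0.26,0],"jaw":0},{"delta_pos":[-0.2,0,2.0],"twist":[0,0.3,0],"jaw":0},{"delta_pos":[-0.2,0,2.2],"twist":[0,0.33,0],"jaw":0},{"delta_pos":[-0.2,0,2.4],"twist":[0,0.36,0],"jaw":0}]'
python3 look.py s16 2>/dev/null
python3 - <<'E'
from t import *
s,M=st(); z=M[:2,2]; print('push dir rack',(z@X).round(2),(z@Y).round(2))
H=np.array([95,-55])
for ph in (188,184,180,178,176):
    r=np.radians(ph); t=np.array([np.sin(r),-np.cos(r)])
    print(ph,[ (delta(*(H+66*np.array([np.cos(r),np.sin(r)])-dd*t),76)).tolist() for dd in (19,)])
E
```

```text
time_s: 16.83
eef_pos: [533.9, -27.6, 76.4]
ee_rot: [-0.707, 0.707, 0.007, -0.007]
force: [0.2, -0.4, 0.6]
grip_width: 0.002
t 16.8333 pos [533.9 -27.6  76.4] rack [ 33.1 -84.7] F rack 0.3 -0.4 0.6 grip 0.0 J [-0.27  0.51  1.65 -0.    0.98 -0.29]
toolaxes world [[1.0, 0.02, -0.0], [-0.0, -0.0, -1.0], [-0.02, 1.0, -0.0]] jaw yaw 1.16
(-45, 0) 55.4 (-45, 40) 54.8 (-45, 80) 54.8 (-45, 130) 54.9 (45, 0) 56.2 (45, 40) nan (45, 80) nan (45, 130) 54.2 push dir rack -0.14 0.99
188 [[-0.04, 0.03, 0.15]]
184 [[-0.16, 0.03, 0.62]]
180 [[-0.24, 0.03, 1.09]]
178 [[-0.27, 0.03, 1.33]]
176 [[-0.29, 0.03, 1.57]]
```

View pics/s16c.png

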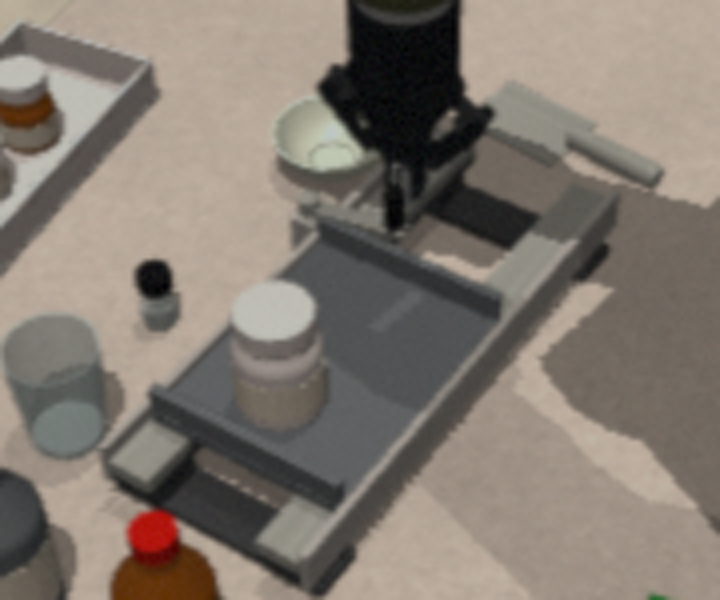

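The bar is nearly across. I finish with small steps and watch the force.

```bash
python3 -m handwheel '[{"delta_pos":[0,0,0.1],"twist":[0,0.02,0],"jaw":0},{"delta_pos":[-0.05,0,0.25],"twist":[0,0.04,0],"jaw":0},{"delta_pos":[-0.05,0,0.4],"twist":[0,0.06,0],"jaw":0},{"delta_pos":[-0.1,0,0.5],"twist":[0,0.08,0],"jaw":0},{"delta_pos":[-0.1,0,0.6],"twist":[0,0.1,0],"jaw":0},{"delta_pos":[-0.15,0,0.7],"twist":[0,0.12,0],"jaw":0},{"delta_pos":[-0.15,0,0.8],"twist":[0,0.13,0],"jaw":0},{"delta_pos":[-0.15,0,0.9],"twist":[0,0.13,0],"jaw":0},{"delta_pos":[-0.2,0,0.95],"twist":[0,0.13,0],"jaw":0},{"delta_pos":[-0.2,0,1.0],"twist":[0,0.13,0],"jaw":0}]'
python3 look.py s17 2>/dev/null
```

```text
time_s: 17.72
eef_pos: [531.9, -17.6, 76.3]
ee_rot: [-0.706, 0.706, -0.038, 0.038]
force: [0.6, -0.8, 0.2]
grip_width: 0.002
t 17.7167 pos [531.9 -17.6  76.3] rack [ 29.8 -75. ] F rack 0.7 -0.7 0.2 grip 0.0 J [-0.25  0.5   1.66  0.    0.98 -0.14]
toolaxes world [[0.994, -0.109, 0.0], [0.0, -0.0, -1.0], [0.109, 0.994, -0.0]] jaw yaw -6.23
(-45, 0) 55.7 (-45, 40) 55.1 (-45, 80) 55.8 (-45, 130) 55.3 (45, 0) 54.5 (45, 40) nan (45, 80) nan (45, 130) 53.9
```

View pics/s17c.png

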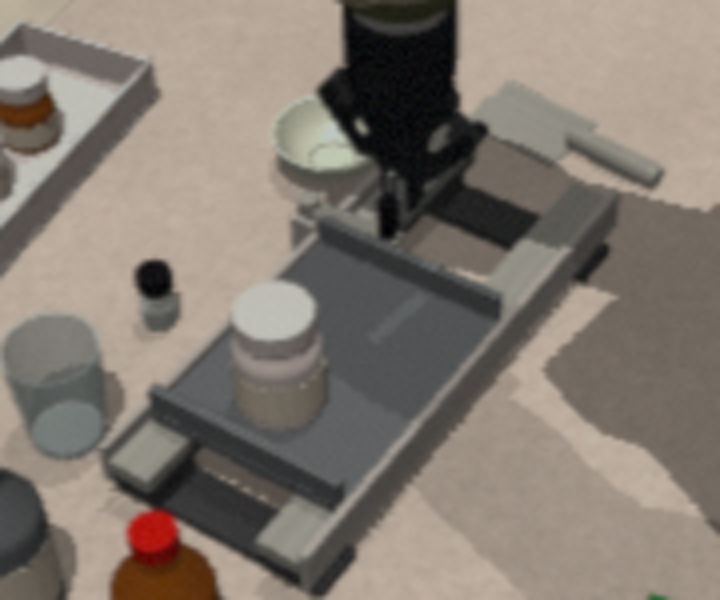

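No stop felt yet. I advance 1 mm at a time, up to about 6 mm, watching the force.

```bash
python3 -m handwheel '[{"delta_pos":[0,0,0.05],"twist":[0,0,0],"jaw":0},{"delta_pos":[0,0,0.1],"twist":[0,0,0],"jaw":0},{"delta_pos":[0,0,0.15],"twist":[0,0,0],"jaw":0},{"delta_pos":[0,0,0.2],"twist":[0,0,0],"jaw":0},{"delta_pos":[0,0,0.25],"twist":[0,0,0],"jaw":0},{"delta_pos":[0,0,0.3],"twist":[0,0,0],"jaw":0},{"delta_pos":[0,0,0.3],"twist":[0,0,0],"jaw":0},{"delta_pos":[0,0,0.3],"twist":[0,0,0],"jaw":0},{"delta_pos":[0,0,0.3],"twist":[0,0,0],"jaw":0},{"delta_pos":[0,0,0.3],"twist":[0,0,0],"jaw":0}]'
python3 look.py s18 2>/dev/null
```

```text
time_s: 18.6
eef_pos: [532.2, -14.7, 76.3]
ee_rot: [0.706, -0.706, 0.038, -0.039]
force: [0.3, 0.1, -0.7]
grip_width: 0.002
t 18.6 pos [532.2 -14.7  76.3] rack [ 29.8 -72.1] F rack 0.3 0.2 -0.7 grip 0.0 J [-0.25  0.5   1.66  0.    0.98 -0.14]
toolaxes world [[0.994, -0.109, 0.0], [0.0, 0.0, -1.0], [0.109, 0.994, 0.0]] jaw yaw -6.25
(-45, 0) 54.6 (-45, 40) 55.1 (-45, 80) 55.1 (-45, 130) 55.2 (45, 0) 54.8 (45, 40) nan (45, 80) nan (45, 130) 54.1
```

```bash
python3 -m handwheel '[{"delta_pos":[0,0,0.05],"twist":[0,0,0],"jaw":0},{"delta_pos":[0,0,0.1],"twist":[0,0,0],"jaw":0},{"delta_pos":[0,0,0.15],"twist":[0,0,0],"jaw":0},{"delta_pos":[0,0,0.2],"twist":[0,0,0],"jaw":0},{"delta_pos":[0,0,0.25],"twist":[0,0,0],"jaw":0},{"delta_pos":[0,0,0.25],"twist":[0,0,0],"jaw":0},{"delta_pos":[0,0,0.25],"twist":[0,0,0],"jaw":0},{"delta_pos":[0,0,0.25],"twist":[0,0,0],"jaw":0},{"delta_pos":[0,0,0.25],"twist":[0,0,0],"jaw":0},{"delta_pos":[0,0,0.25],"twist":[0,0,0],"jaw":0}]'
python3 look.py s19 2>/dev/null
```

```text
time_s: 19.48
eef_pos: [532.3, -13.2, 76.3]
ee_rot: [-0.705, 0.707, -0.039, 0.038]
force: [-2.3, -8.3, 1.0]
grip_width: -0.0
t 19.4833 pos [532.3 -13.2  76.3] rack [ 29.7 -70.7] F rack -1.2 -8.5 1.0 grip -0.0 J [-0.24  0.5   1.66 -0.    0.98 -0.13]
toolaxes world [[0.994, -0.109, -0.0], [-0.0, -0.002, -1.0], [0.109, 0.994, -0.002]] jaw yaw -6.24
(-45, 0) 54.7 (-45, 40) 55.4 (-45, 80) 55.6 (-45, 130) 54.8 (45, 0) 55.0 (45, 40) nan (45, 80) nan (45, 130) 53.7
```

View pics/s19c.png

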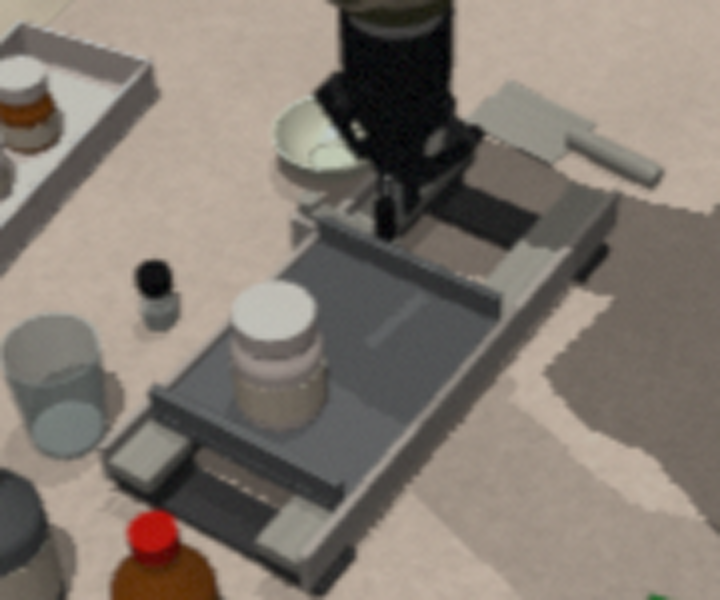

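The force jumped to 8.5 N with the finger at rack y -71, and the knob is about where the closed pose puts it, so this looks like the stop. I press another 1 mm to confirm, then back off and look.

```bash
python3 -m handwheel '[{"delta_pos":[0,0,0.05],"twist":[0,0,0],"jaw":0},{"delta_pos":[0,0,0.1],"twist":[0,0,0],"jaw":0},{"delta_pos":[0,0,0.1],"twist":[0,0,0],"jaw":0},{"delta_pos":[0,0,0.1],"twist":[0,0,0],"jaw":0},{"delta_pos":[0,0,0.1],"twist":[0,0,0],"jaw":0},{"delta_pos":[0,0,0.1],"twist":[0,0,0],"jaw":0},{"delta_pos":[0,0,0.1],"twist":[0,0,0],"jaw":0},{"delta_pos":[0,0,0.1],"twist":[0,0,0],"jaw":0},{"delta_pos":[0,0,0.1],"twist":[0,0,0],"jaw":0},{"delta_pos":[0,0,0.1],"twist":[0,0,0],"jaw":0}]'
python3 -m handwheel '[{"delta_pos":[0,0,-0.5],"twist":[0,0,0],"jaw":0},{"delta_pos":[0,0,-1.5],"twist":[0,0,0],"jaw":0},{"delta_pos":[0,0,-3],"twist":[0,0,0],"jaw":0},{"delta_pos":[0,0,-5],"twist":[0,0,0],"jaw":0},{"delta_pos":[0,-2,-7],"twist":[0,0,0],"jaw":0},{"delta_pos":[0,-5,-9],"twist":[0,0,0],"jaw":0},{"delta_pos":[0,-8,-11],"twist":[0,0,0],"jaw":0},{"delta_pos":[0,-11,-13],"twist":[0,0,0],"jaw":0},{"delta_pos":[0,-12,-15],"twist":[0,0,0],"jaw":0},{"delta_pos":[0,-12,-17],"twist":[0,0,0],"jaw":0}]'
python3 look.py s20 2>/dev/null;python3 -c "
from t import *
d=cap('top','top20');im=cv2.imread('pics/top20.png')[140:270,260:470]; cv2.imwrite('pics/c20.png',cv2.resize(im,None,fx=3.8,fy=3.8,interpolation=cv2.INTER_CUBIC))"
```

```text
time_s: 20.37
eef_pos: [532.3, -13.1, 76.3]
ee_rot: [-0.705, 0.707, -0.039, 0.038]
force: [-4.1, -13.0, 0.6]
grip_width: 0.003
time_s: 21.2
eef_pos: [514.8, -182.0, 199.6]
ee_rot: [-0.705, 0.707, -0.037, 0.04]
force: [0.0, -1.0, -0.5]
grip_width: 0.001
t 21.2 pos [ 514.8 -182.   199.6] rack [  33.5 -240.3] F rack 0.2 -1.0 -0.5 grip 0.0 J [-0.55  0.38  1.49  0.    1.27 -0.45]
toolaxes world [[0.994, -0.109, 0.006], [0.005, -0.003, -1.0], [0.109, 0.994, -0.002]] jaw yaw -6.25
(-45, 0) 55.0 (-45, 40) 55.0 (-45, 80) 54.7 (-45, 130) 54.8 (45, 0) 55.3 (45, 40) nan (45, 80) nan (45, 130) 55.3
```

View pics/s20c.png

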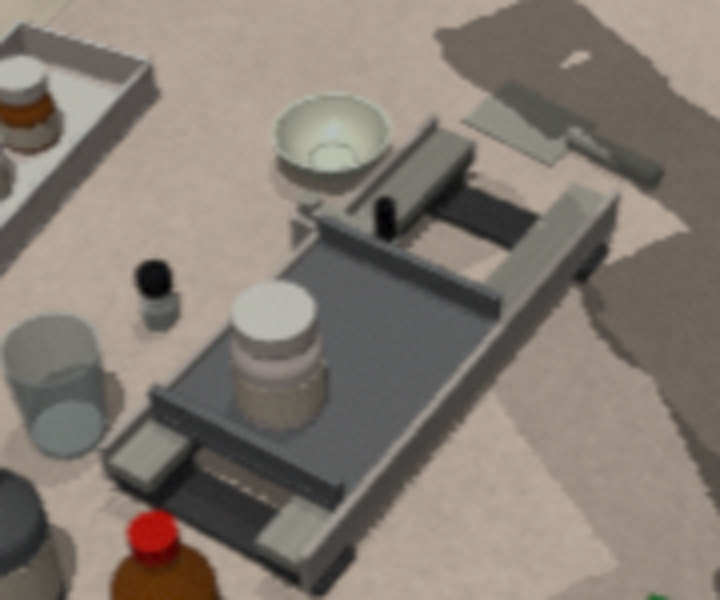

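View pics/c20.png

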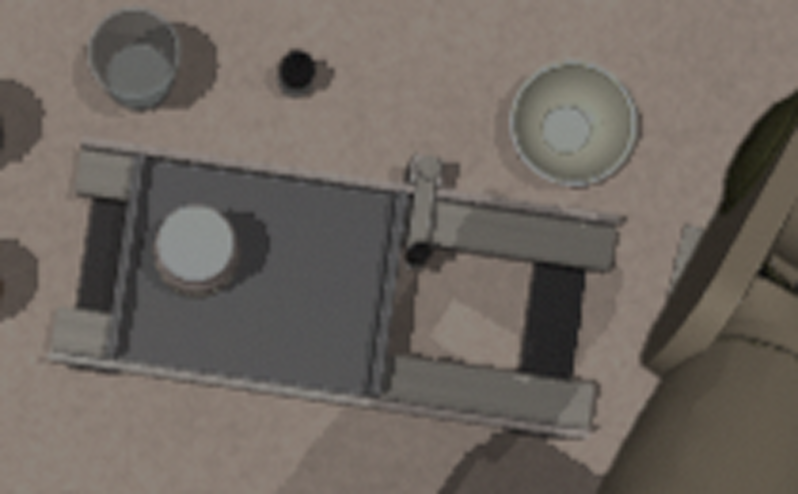

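Run:
```python
from t import *
d=dict(np.load('top20.npz'));f=lambda x,y,z: toR(onz(d,x/3.8+260-.37,y/3.8+140-.37,z))
h=f(425,167,65);k=f(418,252,99);v=k-h;print(h,k,'latch',(np.radians(-45)-np.arctan2(v[1],v[0]))%(2*np.pi))
a,b=f(408,197,77),f(382,395,77);print('rear lip',a,b,'front',f(148,160,77),f(118,355,77))
d2=dict(np.load('side0.npz'));d1=dict(np.load('s20.npz'))
g=cv2.absdiff(d2['frame'],d1['frame']).max(2); print('jar',f(195,242,140))
ctrl.finish_job()
```

```text
[ 96.01771363 -51.84363264] [ 28.81092249 -51.43908426] latch 2.362213874406102
rear lip [ 70.50939739 -41.29752491] [-74.10069074 -40.61634898] front [ 72.63121611 148.65537434] [-70.31881812 151.22230312]
jar [ 10.10653079 105.00545054]
the job is handed in; nothing more can be done
```

I pushed the board along its rails until it dropped home with the jar riding on it, then turned the latch knob round until the bar reached its stop. I backed the gripper off about 17 cm and raised it before handing in at about 21 s, against the 51 s limit.

**Last checks**
- **Board:** the plate top reads 55 mm at the points the camera could see, 8 mm lower than before. The lip edges put its centre a few mm short of the nominal home point; this is a rough reading off a picture.
- **Latch:** the angle measures 2.36 rad, against 2.356 for closed. Pressing further raised the force to about 13 N without the bar moving.
- **Jar:** it is upright and was never touched; it moved with the board from its starting place.
- **Other things:** in the close views of the rack, the dish, vial, beaker and spatula look unmoved. I did not check every object with an image comparison. The small amber bottle and the grey bottle are at the edge of those views and were not checked closely.

**One thing went wrong:** my first try at the last part of the latch swing wedged the fingertip against the knob. The wrist force was about 87 N at the end of that move, under the 120 N limit, but the peak within the move was not recorded. It was the fingertip on the knob, as far as I could see, not the gripper body. I backed off straight away; the pictures showed only the latch had moved. I finished the swing with the tool turned to follow the knob's arc, at under 1 N until it met the stop.

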